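Move a tube from the sloping stand to the cradle by way of the V-blocks

ROBOT

A 7-joint arm with a two-finger parallel gripper is mounted at the origin on the work surface. World frame = base frame: x ahead of the robot, y to its left, z up, the work surface at z = 0. Lengths are in m, angles in rad, forces in N, time in s.
With the tool pointing down it reaches from about 0.425 to 0.825 m from the base axis. Payload 3.6 kg.
Tool frame: the origin (TCP) lies at the very end of the fingers, on their centre line; the grasp point (between the pads) lies 19 mm behind it; z points along the fingers, y is the direction in which the jaws open and shut (so a half turn about z gives the same grasp; the last joint's range is limited). The gripper opens to 85 mm and grips with 20 to 120 N. Pads are 22 mm wide; open, the fingers measure 114 mm over their backs; the gripper's body (76 mm by 85 mm) begins 54 mm behind the grasp point. The pads swing forward as they close: fully open they stand 13 mm farther back than shut.
Start: joints at [-0.026, 0.615, -0.013, 1.423, 0.008, 1.103, -0.04], TCP at [0.65, 0, 0.231] pointing down, gripper open.
Joint ranges: [-3.12, 3.12], [-0.3, 2.06], [-1.34, 1.32], [0.26, 2.42], [-1.36, 4.5], [0.01, 1.98], [-2.84, 2.84]. Speed limits (rad/s): [2.79, 2.79, 3.14, 3.14, 3.14, 3.14, 3.14].

INTERFACE

Orientations are given as a unit quaternion [w, x, y, z].
In Python, from cell import manip gives the robot as it stands.
- The arm moves only by the tool arm_command, never from a script. Its argument "series" is a list of rows, each an object with "xyz": the shift along the tool's x, y, z in cm, a list of three; "dr": the turn, a rotation vector about the tool's x, y, z in degrees, a list of three. A call has 1 to 8 rows; each row is the pose to reach, as a shift and turn from the pose commanded when the call began, along the tool's axes at that moment; what a row does not reach only later rows make up. A row lasts 1/12 s, in which the tool goes at most 41.7 mm and 7.16 degrees, less where a joint would pass 70% of its speed; a pose out of reach is approached as far as the arm can. A call with a gripper value outside its range is refused whole. "jaw" is the gripper's target within -1 to 1 (shut at 1, half-way at 0, fully open at -1), set as the call begins (left out, the last holds). The fingers move at their own pace and stop on an object; "newtons" is the grip in N (left out, the last holds). Time passes only in rows, so rows that repeat a pose let the fingers close. It gives the time, the measured TCP pose, the force and the opening at its end, in the units of the state.
- manip.get_state(): the state, without advancing time (a new reading comes with each control period).
- manip.read_camera(name): name is "scene" or "side" or "wrist"; returns the picture (420x560x3 uint8, red, green, blue); there is no depth.
- manip.camera_params(name): a dict with "fx", "fy", "cx", "cy" (pixels), "distortion" ([k1, k2, p1, p2, k3] as OpenCV has them; the pictures are not rectified), "eye" and "rotation" of the camera in the world. Camera axes: x right, y up, looking along -z (the intrinsics and any distortion apply to the point x, -y, -z); pixel columns grow to the right and rows downward; lengths in m; the calibration is good to about 2 mm. A picture is of the moment at which its call begins: read the wrist's pose just before it. camera_params takes no time and is no camera call; for the wrist camera it gives the pose at the moment of the call.
- manip.hand_in(): hands the job in, once; it reports no verdict.
Trained networks look in the newest picture that a camera, given by its name, has taken for a name from the list of things; names that differ only in an ending like _2 or _b are one class to them, and where a whole thing is asked for, a point or a joint stands for the part that bears it (a point fixed in the world has none). Each returns a list of dicts, best first, with "confidence" (0 to 1); they miss things now and then, are a little off and sometimes report something else, mostly with a low value. They report only what shows in the picture. A call takes as long as a camera call.
- manip.look_for(camera, target): "location" ([x, y, z] in m, in world coordinates, good to about 4 mm: the middle of the surface that is visible of it).
The state is a dict: "time": time; "q": joint angles; "qd": joint speeds; "joint_efforts": joint torques, N m; "eef_pos": TCP position; "ee_rot": TCP orientation; "force": force on the tool from outside, world axes, zero at the start; "moment": the same for the moment, N m; "gripper_width": opening from 0.0 (shut) to 1.0 (fully open).
Only numpy, scipy, OpenCV 4.12 (cv2) and the standard library are available. Lean on these libraries where they do the work, as an engineer would, in place of code of your own. Each camera call takes 0.05 s, during which the arm holds its last target. There are 200 camera calls.

TASK

Three aluminium tubes lean in the sloping stand; take the one that is both long and thick by its raised end, lay it level and centred lengthwise across the pair of steel V-blocks, and let go of it. Then take it again around its middle, between the two blocks, lift it clear, and lay it centred lengthwise in the grooved wooden cradle, and let go.

Things in the scene. Friction and masses are not known exactly. Their poses are not given: they have to be found in the camera images.
- tube_mid (a point): Middle of the axis of the tube to move: aluminium, 20 mm diameter, 200 mm long, 90 g. x runs along it from raised end (x = -100 mm) to foot; y, z roll with it. It leans 25 deg from level in a bay of the stand, raised end towards the robot; the upper 65 mm stick out beyond the ramp; it lifts straight up out. Neighbours 60 mm aside: a thin tube (12 x 200 mm), a short one (20 x 140 mm).
- stand: Fixed sloping stand, grey steel, base 175 x 190 mm; origin on the table below its middle, x points down the slope. Ramp at 25 deg: foot 18 mm high at x = 85 mm, upper edge 75 mm high at x = -37 mm. Bays at y = -60, 0, 60 mm, between fins 14 mm high, 24 mm apart. The tube's raised end is at x = -92 mm, its axis there 112 mm above the table.
- rest_seat (a point): Where the tube's middle (axis) comes to lie on the fixed pair of steel V-blocks, 59 mm above the table; x along the grooves. Blocks 18 mm long (x), 68 mm wide, tops 67 mm high, centred at x = -44 and 44 mm: a 70 mm gap for fingers over the base plate (top 12 mm high). Grooves 90 deg, 44 mm wide at the top, bottom 45 mm high. A centred tube sticks out 47 mm past each block.
- cradle_seat (a point): Where the tube's middle (axis) comes to lie in the fixed wooden cradle (216 x 84 mm), 49 mm above the table; x along the groove. Groove 90 deg, 44 mm wide at the top, through two wooden blocks, each 70 mm long and 68 mm wide, tops 57 mm high; 70 mm gap between them for fingers, over the base board (top 12 mm high). Blocks' outer ends are 105 mm from the middle.

How it is judged:
On the way, in this order (a step that is already met when the one before it is completed fails the run):
1. the tube lies in both V-blocks, centred, at rest and let go (distance between tube_mid and rest_seat below 0.022 m and angle between the x axis of tube_mid and the x axis of rest_seat, either way round below 0.15 rad and contact force between the fingers and tube below 0.1 N and linear speed of tube below 0.03 m/s), for 0.2 s.
2. the tube is lifted clear of the V-blocks, held around its middle (height (world z) of tube_mid above 0.085 m and distance between the grasp point and tube_mid below 0.045 m and contact force between the fingers and tube above 1 N), for 0.1 s.
At the end, for the whole second after the job is handed in: The tube lies at rest down in the cradle's groove, let go: its middle within 20 mm of the cradle's seat point and its axis within 7 degrees of the groove (distance between tube_mid and cradle_seat below 0.02 m and angle between the x axis of tube_mid and the x axis of cradle_seat, either way round below 0.12 rad and contact force between the fingers and tube below 0.1 N and linear speed of tube below 0.03 m/s); the robot touches nothing.
It also fails if it takes over 54 s, if anything falls off the work surface, if the arm or the gripper's body presses on something with over 40 N, if the wrist force passes 120 N, or if a joint passes its speed limit or range.

## Working session

There is one attempt and no reset: what is moved stays moved. The work goes in short steps, Python scripts to look and compute and a tool call to move; the robot and the scene stay as the last step left them, time stands still between calls to the robot, and variables do not carry over. Pictures are saved under pics/ and viewed, about 8 in all and at most 12, crops included, and the job is handed in when it is done.

Besides the shell and the picture viewer there is one more tool, called after "Call:" as name(argument=value, ...), one argument or row to a line, values as JSON. arm_command: Moves the arm, as the interface text tells. Its arguments: {"type":"object","properties":{"series":{"type":"array","items":{"type":"object","properties":{"xyz":{"type":"array","items":{"type":"number"}},"dr":{"type":"array","items":{"type":"number"}}}}},"jaw":{"type":"number"},"newtons":{"type":"number"}},"required":["series"]}

```bash
ls; mkdir -p pics; python3 - <<'E'
from cell import manip
import cv2,numpy as np
ims=[manip.read_camera(n) for n in("scene","side")]
for n,i in zip(("scene","side"),ims): cv2.imwrite(f"pics/{n}0.png",i[:,:,::-1])
for n in("scene","side"):
    p=manip.camera_params(n);print(n,{k:np.round(v,4).tolist() for k,v in p.items()})
    for t in("tube_mid","stand","rest_seat","cradle_seat"):
        print(t,[(np.round(d["location"],4).tolist(),round(d["confidence"],2)) for d in manip.look_for(n,t)])
s=manip.get_state();print(s)
E
```

```text
pics
scene {'fx': 470.9677, 'fy': 470.9677, 'cx': 272.5284, 'cy': 218.8686, 'distortion': [-0.1567, 0.0, 0.0, 0.0, 0.0], 'eye': [1.433, 0.0629, 0.5785], 'rotation': [0.5977, 0.3159, 0.3595, 0.6433]}
tube_mid [([0.5636, -0.3042, 0.0727], 0.9)]
stand [([0.6036, -0.2907, 0.0343], 0.87)]
rest_seat [([0.6746, -0.0086, 0.0365], 0.67)]
cradle_seat [([0.6006, 0.2832, 0.038], 0.88)]
side {'fx': 382.0758, 'fy': 382.0758, 'cx': 277.2124, 'cy': 199.0256, 'distortion': [0.0237, 0.0, 0.0, 0.0, 0.0], 'eye': [0.3787, 0.5203, 0.605], 'rotation': [-0.1845, -0.089, 0.3836, 0.9005]}
tube_mid [([0.5215, -0.3029, 0.0879], 0.71)]
stand [([0.5563, -0.2601, 0.0127], 0.97)]
rest_seat [([0.6401, 0.0037, 0.0207], 0.76)]
cradle_seat [([0.6425, 0.0076, 0.022], 0.17)]
{'time': 0.5, 'q': array([-0.02649267,  0.61492386, -0.01259135,  1.42346634,  0.0080973 ,
        1.10338559, -0.04038781]), 'qd': array([ 1.19958166e-03, -9.63698306e-04,  3.89178438e-05, -2.25203344e-03,
        2.57611043e-03,  9.78031918e-04, -1.24523680e-03]), 'joint_efforts': array([-1.56213922e-03, -4.68657124e+01,  2.58221738e-01, -1.71160966e+01,
        9.97701165e-03,  2.53898346e-03,  1.87976303e-05]), 'eef_pos': array([6.49943811e-01, 1.39107912e-05, 2.31259693e-01]), 'ee_rot': array([-5.79548014e-05,  7.07092869e-01,  7.07120690e-01, -3.66526390e-05]), 'force': array([ 0.60062007, -0.21897648,  0.40880739]), 'moment': array([ 0.00701286, -0.02660113, -0.01400363]), 'gripper_width': 0.9975879535226213}
```

View pics/scene0.png

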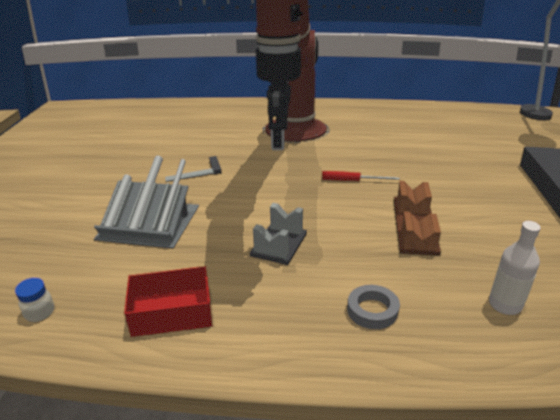

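View pics/side0.png

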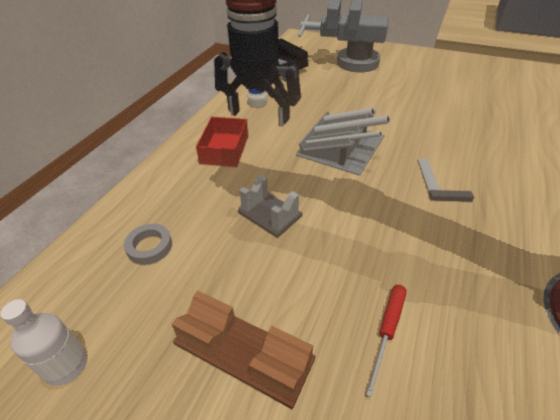

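```bash
cat > fit.py <<'E'
import numpy as np,cv2
from scipy.optimize import minimize
from scipy.spatial.transform import Rotation as R
from cell import manip
def cam(n):
    p=manip.camera_params(n);q=p["rotation"]
    q=np.array(q)
    M=R.from_quat(np.r_[q[1:],q[0]]).as_matrix() if q.size==4 else q
    return dict(K=np.array([[p["fx"],0,p["cx"]],[0,p["fy"],p["cy"]],[0,0,1]]),d=np.array(p["distortion"]),M=M,e=np.array(p["eye"]))
def proj(c,P):
    X=(np.asarray(P)-c["e"])@c["M"]*[1,-1,-1]
    return cv2.projectPoints(X.reshape(-1,1,3),np.zeros(3),np.zeros(3),c["K"],c["d"])[0].reshape(-1,2)
def prism(x0,x1,pr):
    L=[]
    for i,(a,b) in enumerate(zip(pr,pr[1:]+pr[:1])):
        for x in(x0,x1):L.append(((x,*a),(x,*b)))
        L.append(((x0,*a),(x1,*a)))
    return L
def vee(top,bot):return [(-34,12),(-34,top),(-22,top),(0,bot),(22,top),(34,top),(34,12)]
box=lambda a,b,h:prism(-a/2,a/2,[(-b/2,0),(-b/2,h),(b/2,h),(b/2,0)])
def rect(a,b,z):
    c=[(-a/2,-b/2,z),(a/2,-b/2,z),(a/2,b/2,z),(-a/2,b/2,z)];return [(c[i],c[(i+1)%4]) for i in range(4)]
rest=prism(-53,-35,vee(67,45))+prism(35,53,vee(67,45))
cradle=prism(-105,-35,vee(57,35))+prism(35,105,vee(57,35))+box(216,84,12)
d=np.array([np.cos(np.radians(25)),0,-np.sin(np.radians(25))]);n=np.array([-d[2],0,d[0]])
def tube(y,r,l):
    foot=np.array([-92,0,112])+200*d+(r-10)*n+[0,y,0];return foot-l*d,foot,r
tubes0=lambda s:[tube(0,10,200),tube(60*s,6,200),tube(-60*s,10,140)]
stand=rect(175,190,0)
def place(p,X):
    X=np.asarray(X,float)/1000;return X@R.from_euler('z',p[2]).as_matrix().T+[p[0],p[1],0]
def segs(c,p,L,T=()):
    S=[place(p,l) for l in L]
    for a,b,r in T:
        a,b=place(p,[a,b]);w=np.cross(b-a,c["e"]-(a+b)/2);w*=r/1000/np.linalg.norm(w)
        S+=[np.array([a+w,b+w]),np.array([a-w,b-w])]
    return S
def sample(c,S):
    return proj(c,np.concatenate([s[0]+np.linspace(0,1,25)[:,None]*(s[1]-s[0]) for s in S]))
def emap(im,sig):
    g=cv2.cvtColor(im,cv2.COLOR_RGB2GRAY).astype(np.float32)
    m=np.hypot(cv2.Sobel(g,-1,1,0),cv2.Sobel(g,-1,0,1));m=np.minimum(m,150)
    return cv2.GaussianBlur(m,(0,0),sig)
def score(p,views,L,T,maps):
    return -sum(cv2.remap(m,sample(c,segs(c,p,L,T)).astype(np.float32)[:,None],None,cv2.INTER_LINEAR).mean() for (c,_),m in zip(views,maps))
def fit(p0,views,L,T=(),yaws=np.radians(np.arange(-40,41,5)),span=.02):
    for k,sig in enumerate((3,1)):
        maps=[emap(i,sig) for _,i in views];res=[]
        st=[(p0[0]+a,p0[1]+b,p0[2]+y) for a in(-span,0,span) for b in(-span,0,span) for y in yaws] if k==0 else [best.x]
        for s in st:
            s=np.array(s);res.append(minimize(score,s,(views,L,T,maps),method="Nelder-Mead",options=dict(initial_simplex=[s,s+[.01,0,0],s+[0,.01,0],s+[0,0,.1]],maxiter=80,xatol=1e-4)))
        best=min(res,key=lambda r:r.fun)
    return best.x,best.fun
def draw(im,c,p,L,T,col):
    for s in segs(c,p,L,T):
        a,b=(proj(c,s)*4).round().astype(int);cv2.line(im,a*1,b*1,col,1,cv2.LINE_AA)
E
cat > run1.py <<'E'
from fit import *
V={n:(cam(n),cv2.imread(f"pics/{n}0.png")[:,:,::-1].copy()) for n in("scene","side")}
vs=list(V.values());out={}
for name,L,T,p0 in(("stand",stand,tubes0(1),(.58,-.29,0)),("rest",rest,(),(.66,0,0)),("cradle",cradle,(),(.6,.29,0))):
    for vv,tag in((vs,"both"),(vs[:1],"scene"),(vs[1:],"side")):
        p,f=fit(p0 if tag=="both" else out[name],vv,L,T,**({} if tag=="both" else dict(yaws=[0],span=.005)))
        if tag=="both":out[name]=p
        print(name,tag,p.round(4),np.degrees(p[2]).round(1),round(f,1))
np.save("fit.npy",out)
tiles=[]
for n in V:
    c,im=V[n];b=cv2.resize(im[:,:,::-1],None,fx=4,fy=4,interpolation=cv2.INTER_CUBIC)
    for name,L,T in(("stand",stand,tubes0(1)),("rest",rest,()),("cradle",cradle,())):
        draw(b,c,out[name],L,T,(0,255,0))
        u=proj(c,[[*out[name][:2],.05]])[0]*4
        h=280 ; x,y=np.clip(u.astype(int)-h,0,[2240-2*h,1680-2*h]);tiles.append(cv2.resize(b[y:y+2*h,x:x+2*h],(266,266)))
cv2.imwrite("pics/fit0.png",np.vstack([np.hstack(tiles[:3]),np.hstack(tiles[3:])]))
E
time python3 run1.py
```

```text
stand both [ 0.5705 -0.3141 -0.1021] -5.9 -165.4
stand scene [ 0.571  -0.3061 -0.0932] -5.3 -87.9
stand side [ 0.5699 -0.3128 -0.1035] -5.9 -80.3
rest both [ 0.6398 -0.006  -0.2942] -16.9 -139.4
rest scene [ 0.6403 -0.0063 -0.297 ] -17.0 -77.8
rest side [ 0.6396 -0.0056 -0.2879] -16.5 -61.9
cradle both [ 0.5516  0.2904 -0.0699] -4.0 -145.3
cradle scene [ 0.5529  0.2899 -0.0744] -4.3 -80.9
cradle side [ 0.5515  0.2908 -0.068 ] -3.9 -65.5
real	7m17.709s
user	7m16.499s
sys	0m0.640s
```

View pics/fit0.png

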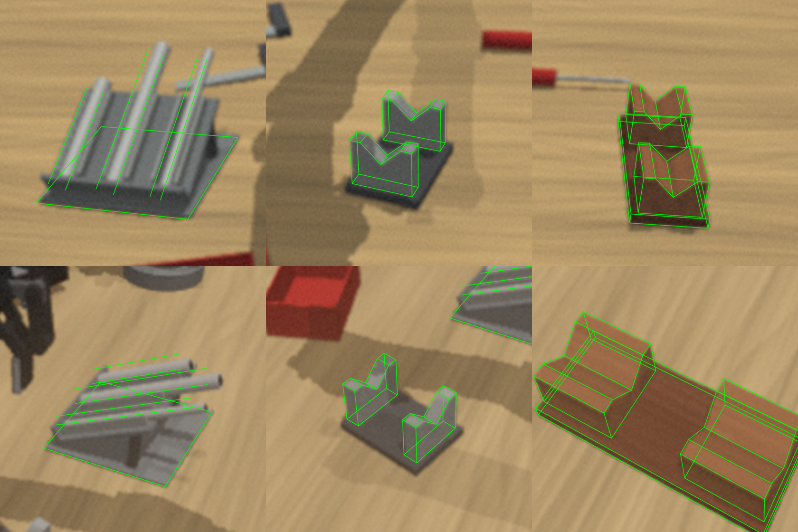

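```bash
cat > run2.py <<'E'
from fit import *
V={n:(cam(n),cv2.imread(f"pics/{n}0.png")[:,:,::-1].copy()) for n in("scene","side")}
vs=list(V.values());out=np.load("fit.npy",allow_pickle=True).item()
T=tubes0(1)
p,f=fit(out["stand"]+[0,.01,.03],vs,[],T,yaws=[-.08,0,.08],span=.012);print(p.round(4),np.degrees(p[2]),f)
p1,f=fit(p,vs,[],T[:1],yaws=[0],span=.004);print("long only",p1.round(4),np.degrees(p1[2]),f)
out["tubes"]=p;np.save("fit.npy",out);t=[]
for n in V:
    c,im=V[n];b=cv2.resize(im[:,:,::-1],None,fx=4,fy=4,interpolation=cv2.INTER_CUBIC)
    draw(b,c,p,stand,T,(0,255,0));x,y=(proj(c,[[*p[:2],.05]])[0]*4).astype(int)-250
    y=max(y,0);t.append(b[y:y+500,x:x+400+100][:, :400] if 0 else cv2.resize(b[y:y+500,x:x+500],(400,400)))
cv2.imwrite("pics/fit1.png",np.hstack(t))
E
time timeout 100 python3 run2.py
```

```text
[ 0.5546 -0.3077 -0.1077] -6.1726619635265045 -168.36422729492188
long only [ 0.5624 -0.3064 -0.0967] -5.537811168840406 -175.45803833007812
real	0m9.418s
user	0m9.618s
sys	0m0.399s
```

View pics/fit1.png

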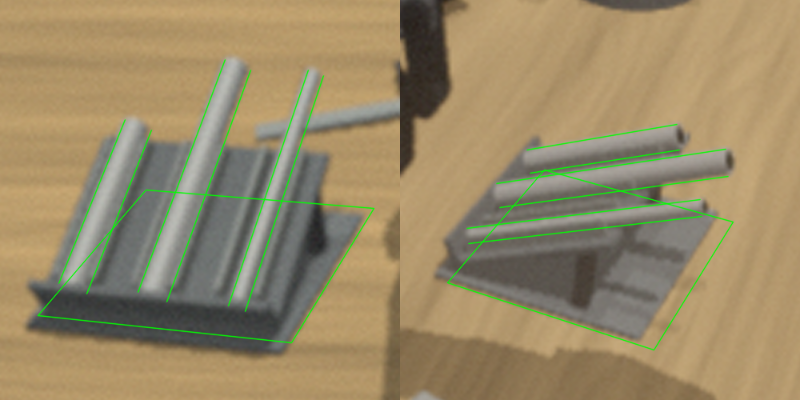

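```bash
cat > run3.py <<'E'
from fit import *
from scipy.optimize import least_squares
C={n:cam(n) for n in("scene","side")};p=np.load("fit.npy",allow_pickle=True).item()["tubes"]
org={}
for n in C:
    o=(proj(C[n],[[*p[:2],.05]])[0]*4).astype(int)-250;o[1]=max(o[1],0);org[n]=o/4
px={"raised":{"scene":(236,66),"side":(330,160)},"foot":{"scene":(153,288),"side":(99,191)},
 "sh_raised":{"scene":(135,124),"side":(282,136)},"thin_raised":{"scene":(314,73),"side":(303,206)},
 "base_front_r":{"scene":(280,352),"side":(241,346)},"base_front_l":{"scene":(27,326),"side":(36,277)}}
for k,v in px.items():
    f=lambda X:np.concatenate([proj(C[n],[X])[0]-(org[n]+np.array(v[n])/3.2) for n in C])
    r=least_squares(f,[.5,-.3,.08]);print(k,r.x.round(4),r.fun.round(1))
E
python3 run3.py
```

```text
raised [ 0.4615 -0.3007  0.1112] [-0.3 -0.5 -0.2  0.5]
foot [ 0.6418 -0.3158  0.0332] [ 0.1  0.1  0.1 -0.2]
sh_raised [ 0.5084 -0.3667  0.0857] [-0.  -0.1 -0.   0.1]
thin_raised [ 0.467  -0.24    0.1081] [-0.2 -0.3 -0.1  0.3]
base_front_r [ 0.5079 -0.2947 -0.1008] [-4.4 -5.1 -3.7  6.4]
base_front_l [ 0.6795 -0.3725 -0.0172] [ 13.3  16.7  13.1 -25. ]
```

```bash
cat > to.py <<'E'
# goal(): shift (cm) and turn (deg) in the present tool axes to bring the GRASP point to g, tool x along yaw, pitched (deg; + = fingers point back towards -x')
import numpy as np
from scipy.spatial.transform import Rotation as R
from cell import manip
def now():
    s=manip.get_state();q=s["ee_rot"];return s,np.array(s["eef_pos"]),R.from_quat(np.r_[q[1:],q[0]])
def rot(yaw,tilt):return R.from_euler('z',yaw,degrees=True)*R.from_euler('y',tilt,degrees=True)*R.from_euler('x',180,degrees=True)
def goal(g,yaw,tilt=0):
    s,p,q=now();T=rot(yaw,tilt);t=np.array(g)+.019*T.apply([0,0,1])
    return (q.inv().apply(t-p)*100).round(2),(q.inv()*T).as_rotvec(degrees=True).round(2)
def show():
    s,p,q=now();T=q.as_matrix()
    print("t",round(s["time"],2),"grasp",(p-.019*T[:,2]).round(4),"x-axis",T[:,0].round(3),"z",T[:,2].round(3),"w",round(s["gripper_width"],3),"F",np.round(s["force"],1),"q",np.round(s["q"],2))
E
python3 -c "
from to import *
print(goal([.50,-.30,.27],-5.5)); print(rot(0,25).apply([0,0,1]))"
```

```text
(array([-30.  , -15.  ,  -1.97]), array([-1.00e-02,  1.00e-02,  9.55e+01]))
[-4.22618262e-01 -1.22464680e-16 -9.06307787e-01]
```

Call:
arm_command(
  series=[
    {"xyz": [-30, -15, -2], "dr": [0, 0, 95.5]},
    {"xyz": [-30, -15, -2], "dr": [0, 0, 95.5]},
    {"xyz": [-30, -15, -2], "dr": [0, 0, 95.5]},
    {"xyz": [-30, -15, -2], "dr": [0, 0, 95.5]},
    {"xyz": [-30, -15, -2], "dr": [0, 0, 95.5]},
    {"xyz": [-30, -15, -2], "dr": [0, 0, 95.5]},
    {"xyz": [-30, -15, -2], "dr": [0, 0, 95.5]},
    {"xyz": [-30, -15, -2], "dr": [0, 0, 95.5]},
  ],
  jaw=-1,
  newtons=60,
)

```text
time: 1.17
eef_pos: [0.5002, -0.2991, 0.2517]
ee_rot: [0.0, 0.96, 0.279, 0.0]
force: [-0.5, -1.0, 0.5]
gripper_width: 0.998
```

```bash
python3 -c "
from to import *
show();print(goal([.50,-.30,.27],-5.5))"
```

```text
t 1.17 grasp [ 0.5001 -0.2991  0.2707] x-axis [0.845 0.535 0.001] z [ 0.001 -0.    -1.   ] w 0.998 F [-0.5 -1.   0.5] q [ 0.33  0.5   0.28  1.6  -0.15  1.06 -0.36]
(array([-0.06,  0.06,  0.07]), array([ 2.000e-02, -5.000e-02,  3.787e+01]))
```

Call:
arm_command(
  series=[
    {"xyz": [0, 0, 0], "dr": [0, 0, 38]},
    {"xyz": [0, 0, 0], "dr": [0, 0, 38]},
    {"xyz": [0, 0, 0], "dr": [0, 0, 38]},
    {"xyz": [0, 0, 0], "dr": [0, 0, 38]},
    {"xyz": [0, 0, 0], "dr": [0, 0, 38]},
    {"xyz": [0, 0, 0], "dr": [0, 0, 38]},
    {"xyz": [0, 0, 0], "dr": [0, 0, 38]},
  ],
)

```text
time: 1.75
eef_pos: [0.5014, -0.2973, 0.2511]
ee_rot: [0.0, 0.999, -0.046, -0.0]
force: [0.1, -0.2, 0.4]
gripper_width: 1.0
```

```bash
cat > wrist.py <<'E'
import sys,cv2
from fit import *;from to import *
tag=sys.argv[1];show()
c=cam("wrist");im=manip.read_camera("wrist");np.save(f"w_{tag}.npy",c,allow_pickle=True)
cv2.imwrite(f"pics/w_{tag}.png",im[:,:,::-1])
print("eye",c["e"].round(3),"look",-c["M"][:,2].round(3))
for t in sys.argv[2:]: print(t,[(np.round(d["location"],4).tolist(),round(d["confidence"],2)) for d in manip.look_for("wrist",t)])
E
python3 wrist.py a tube_mid stand
```

```text
t 1.75 grasp [ 0.5014 -0.2973  0.2701] x-axis [ 0.996 -0.092 -0.   ] z [-0. -0. -1.] w 1.0 F [ 0.1 -0.2  0.4] q [ 0.21  0.52  0.45  1.61 -0.25  1.07 -0.93]
eye [ 0.571 -0.304  0.395] look [-0.277  0.026 -0.961]
tube_mid [([0.5488, -0.3031, 0.0796], 0.72)]
stand [([0.5737, -0.2952, 0.0414], 0.74)]
```

View pics/w_a.png

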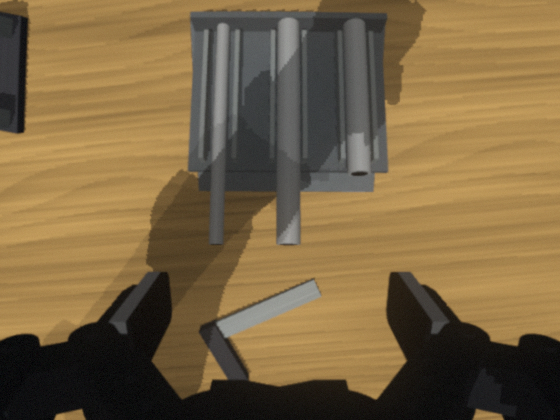

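```bash
cat > ray.py <<'E'
from fit import *
def ray(c,u,z):
    x=cv2.undistortPoints(np.array([[u]],float),c["K"],c["d"])[0,0];v=c["M"]@[x[0],-x[1],-1]
    return (c["e"]+v*(z-c["e"][2])/v[2]).round(4)
E
python3 -c "
from ray import *
c=np.load('w_a.npy',allow_pickle=True).item()
print('raised',ray(c,(288.5,241),.112),'foot',ray(c,(289.5,20),.0275))
print('thin',ray(c,(217,241),.108),'base back', ray(c,(200,190),0),ray(c,(374,190),0))
print('ramp upper edge',ray(c,(190,171),.075),ray(c,(387,171),.075))
print('foot wall',ray(c,(192,14),.02),ray(c,(386,14),.02))
"
```

```text
raised [ 0.4635 -0.3025  0.112 ] foot [ 0.6454 -0.3214  0.0275]
thin [ 0.4675 -0.2433  0.108 ] base back [ 0.4897 -0.2099  0.    ] [ 0.4719 -0.4007  0.    ]
ramp upper edge [ 0.5228 -0.2217  0.075 ] [ 0.5068 -0.3943  0.075 ]
foot wall [ 0.661  -0.2318  0.02  ] [ 0.6444 -0.4118  0.02  ]
```

```bash
python3 -c "
from to import *
g=np.array([.4852,-.3047,.1019]);a=rot(-5.9,25).apply([0,0,1])
print(goal(g-.09*a,-5.9,25),(g-.09*a).round(4))"
```

```text
(array([1.47, 0.9 , 8.5 ]), array([  0.14, -25.01,   0.68])) [ 0.523  -0.3086  0.1835]
```

Call:
arm_command(
  series=[
    {"xyz": [0.5, 0.3, 2.5], "dr": [0, -7, 0]},
    {"xyz": [0.8, 0.5, 4.5], "dr": [0, -14, 0.3]},
    {"xyz": [1.2, 0.7, 7], "dr": [0, -20, 0.5]},
    {"xyz": [1.47, 0.9, 8.5], "dr": [0.14, -25, 0.7]},
    {"xyz": [1.47, 0.9, 8.5], "dr": [0.14, -25, 0.7]},
    {"xyz": [1.47, 0.9, 8.5], "dr": [0.14, -25, 0.7]},
  ],
  jaw=0,
)

```text
time: 2.4
eef_pos: [0.5149, -0.3072, 0.1632]
ee_rot: [-0.012, 0.975, -0.05, -0.218]
force: [-0.2, -0.7, 1.2]
gripper_width: 0.5
```

```bash
python3 wrist.py b tube_mid; python3 -c "
from to import *
print(goal([.4852,-.3047,.1019],-5.9,25))"
```

```text
t 2.4 grasp [ 0.5229 -0.308   0.1804] x-axis [ 0.9   -0.092 -0.426] z [-0.424  0.045 -0.905] w 0.5 F [-0.2 -0.7  1.2] q [ 0.2   0.86  0.48  1.31 -0.15  1.44 -1.02]
eye [ 0.638 -0.321  0.263] look [-0.657  0.07  -0.751]
tube_mid [([0.5404, -0.3074, 0.0816], 0.93)]
(array([ 0.09, -0.15,  9.16]), array([ 0.04, -0.18, -0.2 ]))
```

View pics/w_b.png

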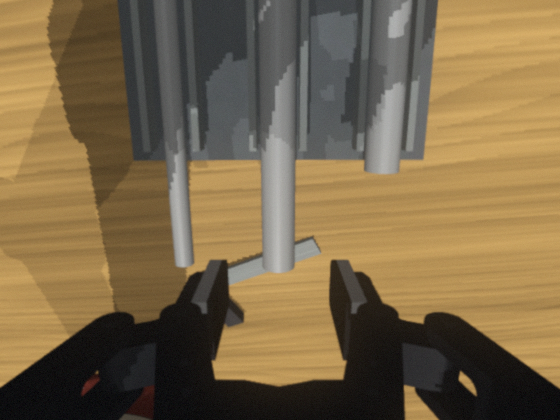

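```bash
python3 -c "
from ray import *
from to import *
c=np.load('w_b.npy',allow_pickle=True).item()
print('eye',c['e'],cam('wrist')['e'])
print('raised top rim',ray(c,(279,264),.121),ray(c,(279,271),.103))
show();print(goal([.4852,-.3047,.1019],-5.9,25))
"
```

```text
eye [ 0.63787042 -0.32076055  0.26319878] [ 0.63683022 -0.32267983  0.26901126]
raised top rim [ 0.4724 -0.3035  0.121 ] [ 0.4443 -0.3006  0.103 ]
t 2.5 grasp [ 0.5225 -0.31    0.1854] x-axis [ 0.902 -0.097 -0.42 ] z [-0.418  0.042 -0.908] w 0.497 F [-0.2 -0.8  0.5] q [ 0.2   0.85  0.48  1.31 -0.15  1.44 -1.02]
(array([ 0.09, -0.15,  9.16]), array([ 0.04, -0.18, -0.2 ]))
```

Call:
arm_command(
  series=[
    {"xyz": [0, -0.1, 3], "dr": [0, 0, 0]},
    {"xyz": [0, -0.1, 5.5], "dr": [0, 0, 0]},
    {"xyz": [0.1, -0.15, 7.5], "dr": [0, 0, 0]},
    {"xyz": [0.1, -0.15, 8.7], "dr": [0, 0, 0]},
    {"xyz": [0.1, -0.15, 9.2], "dr": [0, 0, 0]},
    {"xyz": [0.1, -0.15, 9.2], "dr": [0, 0, 0]},
    {"xyz": [0.1, -0.15, 9.2], "dr": [0, 0, 0]},
  ],
)

```text
time: 3.08
eef_pos: [0.4782, -0.3035, 0.0849]
ee_rot: [-0.01, 0.975, -0.052, -0.214]
force: [0.2, -0.7, -0.2]
gripper_width: 0.499
```

```bash
python3 -c "
from to import *
show();print(goal([.4852,-.3047,.1019],-5.9,25))"
```

```text
t 3.08 grasp [ 0.4861 -0.3043  0.1021] x-axis [ 0.903 -0.096 -0.418] z [-0.416  0.042 -0.908] w 0.499 F [ 0.2 -0.7 -0.2] q [ 0.21  0.89  0.46  1.49 -0.17  1.22 -1.01]
(array([-0.07,  0.05,  0.06]), array([ 0.04, -0.26, -0.16]))
```

Call:
arm_command(
  series=[
    {"xyz": [0, 0, 0], "dr": [0, 0, 0]},
    {"xyz": [0, 0, 0], "dr": [0, 0, 0]},
    {"xyz": [0, 0, 0], "dr": [0, 0, 0]},
    {"xyz": [0, 0, 0], "dr": [0, 0, 0]},
    {"xyz": [0, 0, 0], "dr": [0, 0, 0]},
    {"xyz": [0, 0, 0], "dr": [0, 0, 0]},
    {"xyz": [0, 0, 0], "dr": [0, 0, 0]},
    {"xyz": [0, 0, 0], "dr": [0, 0, 0]},
  ],
  jaw=1,
  newtons=80,
)

```text
time: 3.75
eef_pos: [0.4781, -0.3029, 0.0835]
ee_rot: [-0.011, 0.975, -0.051, -0.215]
force: [0.5, 0.5, 6.1]
gripper_width: 0.207
```

```bash
python3 -c "
from to import *
show();print(goal([.4852,-.3047,.2019],-5.9,25))"
```

```text
t 3.75 grasp [ 0.4861 -0.3038  0.1007] x-axis [ 0.902 -0.095 -0.421] z [-0.419  0.043 -0.907] w 0.207 F [0.5 0.5 6.1] q [ 0.21  0.9   0.46  1.49 -0.17  1.22 -1.01]
(array([-4.33,  0.11, -9.14]), array([ 0.03, -0.09, -0.1 ]))
```

Call:
arm_command(
  series=[
    {"xyz": [-0.4, 0, -0.9], "dr": [0, 0, 0]},
    {"xyz": [-1.05, 0, -2.25], "dr": [0, 0, 0]},
    {"xyz": [-1.9, 0, -4.1], "dr": [0, 0, 0]},
    {"xyz": [-2.95, 0, -6.35], "dr": [0, 0, 0]},
    {"xyz": [-4.0, 0, -8.6], "dr": [0, 0, 0]},
    {"xyz": [-5.05, 0, -10.9], "dr": [0, 0, 0]},
    {"xyz": [-5.05, 0, -10.9], "dr": [0, 0, 0]},
  ],
)

```text
time: 4.33
eef_pos: [0.4792, -0.3046, 0.2074]
ee_rot: [-0.009, 0.976, -0.052, -0.212]
force: [0.8, -0.9, -0.0]
gripper_width: 0.206
```

```bash
python3 wrist.py c tube_mid; python3 -c "
from to import *
print(goal([.5675,.0155,.20],-16.9,0))"
```

```text
t 4.33 grasp [ 0.4871 -0.3053  0.2247] x-axis [ 0.904 -0.097 -0.415] z [-0.414  0.039 -0.91 ] w 0.206 F [ 0.8 -0.9 -0. ] q [ 0.19  0.76  0.5   1.39 -0.12  1.44 -1.01]
eye [ 0.601 -0.318  0.309] look [-0.648  0.065 -0.758]
tube_mid [([0.5346, -0.3046, 0.211], 0.9)]
(array([  5.98, -32.58,  -0.38]), array([ 2.4 , 24.83, 10.71]))
```

View pics/w_c.png

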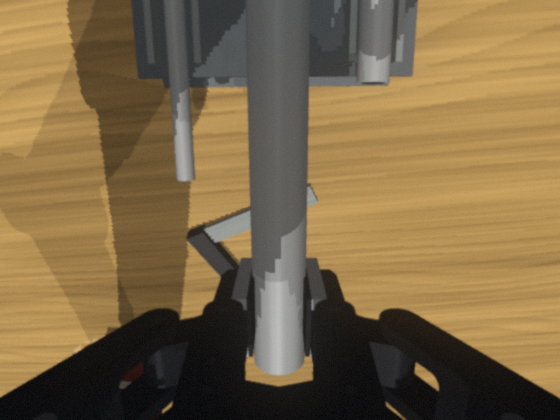

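```bash
python3 -c "
from ray import *
from to import *
s,p,q=now()
c=cam('wrist');T=q.as_matrix()
for u,h in(((279,373),-.029),((279,370),-.029),((279,373),-.019)):
    x=cv2.undistortPoints(np.array([[u]],float),c['K'],c['d'])[0,0];v=c['M']@[x[0],-x[1],-1]
    e=T.T@(c['e']-p);v=T.T@v
    print(h,(e+v*(h-e[2])/v[2]).round(4))
"
```

```text
-0.029 [-0.0265  0.0007 -0.029 ]
-0.029 [-0.0251  0.0007 -0.029 ]
-0.019 [-0.0349  0.0008 -0.019 ]
```

```bash
python3 -c "
from to import *
print(goal([.569,.0155,.20],-16.9,0));show()"
```

```text
(array([  6.12, -32.59,  -0.44]), array([ 2.4 , 24.83, 10.71]))
t 4.43 grasp [ 0.4858 -0.3034  0.2202] x-axis [ 0.902 -0.095 -0.421] z [-0.419  0.044 -0.907] w 0.206 F [-1.  -0.  -1.8] q [ 0.19  0.76  0.5   1.4  -0.12  1.44 -1.01]
```

Call:
arm_command(
  series=[
    {"xyz": [0.4, -1.5, 0], "dr": [0.5, 5, 2]},
    {"xyz": [1, -4.5, 0], "dr": [1, 10, 4]},
    {"xyz": [1.8, -8.3, -0.1], "dr": [1.5, 15, 6.5]},
    {"xyz": [2.5, -12.2, -0.2], "dr": [2, 20, 8.5]},
    {"xyz": [3.2, -16.2, -0.3], "dr": [2.4, 24.8, 10.7]},
    {"xyz": [3.9, -20.2, -0.4], "dr": [2.4, 24.8, 10.7]},
    {"xyz": [4.6, -24.2, -0.4], "dr": [2.4, 24.8, 10.7]},
    {"xyz": [5.3, -27.8, -0.4], "dr": [2.4, 24.8, 10.7]},
  ],
)

```text
time: 5.1
eef_pos: [0.5547, -0.0278, 0.1819]
ee_rot: [-0.001, 0.989, -0.146, -0.003]
force: [1.7, -0.3, -1.0]
gripper_width: 0.21
```

```bash
python3 -c "
from to import *
show();print(goal([.569,.0155,.18],-16.9,0))"
```

```text
t 5.1 grasp [ 0.5548 -0.0278  0.2009] x-axis [ 0.957 -0.289 -0.006] z [-0.006  0.002 -1.   ] w 0.21 F [ 1.7 -0.3 -1. ] q [-0.3   0.57  0.49  1.77 -0.33  0.9  -1.53]
(array([ 0.14, -4.55,  2.09]), array([-0.02,  0.37,  0.09]))
```

Call:
arm_command(
  series=[
    {"xyz": [0.1, -2.2, 2], "dr": [0, 0.2, 0.1]},
    {"xyz": [0.1, -4, 4], "dr": [0, 0.4, 0.1]},
    {"xyz": [0.15, -4.55, 6], "dr": [0, 0.4, 0.1]},
    {"xyz": [0.15, -4.55, 7.5], "dr": [0, 0.4, 0.1]},
    {"xyz": [0.15, -4.55, 8], "dr": [0, 0.4, 0.1]},
    {"xyz": [0.15, -4.55, 8], "dr": [0, 0.4, 0.1]},
    {"xyz": [0.15, -4.55, 8], "dr": [0, 0.4, 0.1]},
    {"xyz": [0.15, -4.55, 8], "dr": [0, 0.4, 0.1]},
  ],
)

```text
time: 5.77
eef_pos: [0.5711, 0.0111, 0.1043]
ee_rot: [0.0, 0.989, -0.148, 0.003]
force: [0.2, -0.5, -0.1]
gripper_width: 0.208
```

```bash
cat > both.py <<'E'
import sys
from fit import *;from to import *
tag=sys.argv[1];ctr=np.array(eval(sys.argv[2]));a=[];show()
for n in("scene","side"):
    im=manip.read_camera(n);c=cam(n);u=proj(c,[ctr])[0].astype(int);x,y=np.maximum(u-[62,80],0);print(n,"origin",x,y)
    a.append(cv2.resize(im[y:y+145,x:x+125,::-1],(500,580),interpolation=cv2.INTER_CUBIC)[:,:400] if 0 else cv2.resize(im[y:y+160,x:x+133,::-1],(399,480),interpolation=cv2.INTER_CUBIC))
    print([(np.round(d["location"],4).tolist(),round(d["confidence"],2)) for d in manip.look_for(n,"tube_mid")])
cv2.imwrite(f"pics/b_{tag}.png",np.hstack(a))
E
python3 both.py d "[.64,-.006,.10]"; python3 -c "
from to import *
print(goal([.569,.0155,.12],-16.9,0))"
```

```text
t 5.77 grasp [0.571  0.0112 0.1233] x-axis [ 0.956 -0.293  0.006] z [ 0.006 -0.002 -1.   ] w 0.208 F [ 0.2 -0.5 -0.1] q [-0.33  0.68  0.44  1.81 -0.41  0.73 -1.54]
scene origin 215 123
[([0.6715, -0.0128, 0.1292], 0.63)]
side origin 205 99
[([0.6679, -0.0115, 0.1307], 0.59)]
(array([-0.32, -0.31,  0.35]), array([-0.04, -0.36, -0.12]))
```

View pics/b_d.png

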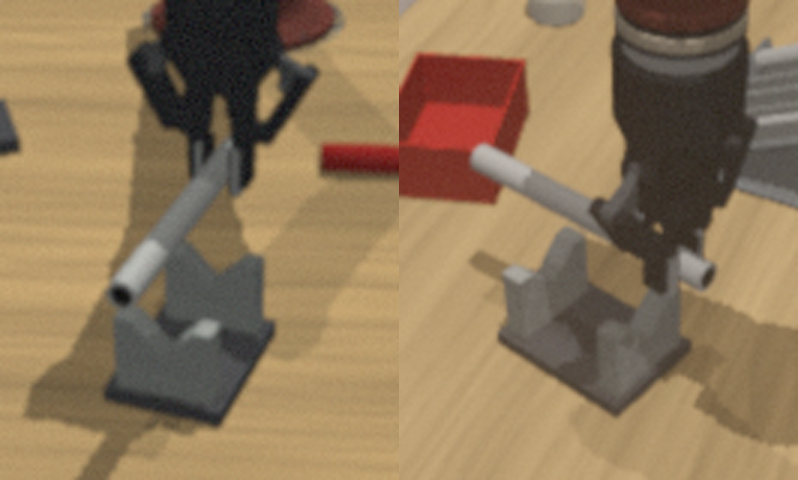

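```bash
python3 -c "
from fit import *
from scipy.optimize import least_squares
C={n:cam(n) for n in('scene','side')};org={'scene':(215,123),'side':(205,99)}
px={'foot':{'scene':(124,290),'side':(81,157)},'foot_b':{'scene':(126,286),'side':(84,160)}}
for k,v in px.items():
    f=lambda X:np.concatenate([proj(C[n],[X])[0]-(org[n]+np.array(v[n])/3) for n in C])
    r=least_squares(f,[.7,0,.1]);print(k,r.x.round(4),r.fun.round(1))
# expected
from to import *
s,p,q=now();T=q.as_matrix();g=p-.019*T[:,2]
for d in(-.026,.174):
    P=g+d*T[:,0];print(d,P.round(4),[(proj(C[n],[P])[0]-org[n]).round(1)*3 for n in C])
"
```

```text
foot [ 0.7358 -0.0366  0.1236] [ 0.2  0.1  0.1 -0.2]
foot_b [ 0.7323 -0.0354  0.1237] [ 0.4  0.4  0.4 -0.5]
-0.026 [0.5462 0.0193 0.1233] [array([234.3, 146.4]), array([307.2, 275.7])]
0.174 [ 0.7374 -0.0392  0.1246] [array([119.7, 290.4]), array([ 81. , 152.7])]
```

Call:
arm_command(
  series=[
    {"xyz": [-0.3, -0.3, 1.5], "dr": [0, -0.4, 0]},
    {"xyz": [-0.3, -0.3, 3], "dr": [0, -0.4, 0]},
    {"xyz": [-0.3, -0.3, 4.5], "dr": [0, -0.4, 0]},
    {"xyz": [-0.3, -0.3, 5.3], "dr": [0, -0.4, 0]},
    {"xyz": [-0.3, -0.3, 5.8], "dr": [0, -0.4, 0]},
    {"xyz": [-0.3, -0.3, 6.1], "dr": [0, -0.4, 0]},
    {"xyz": [-0.3, -0.3, 6.1], "dr": [0, -0.4, 0]},
    {"xyz": [-0.3, -0.3, 6.1], "dr": [0, -0.4, 0]},
  ],
)

```text
time: 6.63
eef_pos: [0.5693, 0.0154, 0.043]
ee_rot: [-0.0, 0.989, -0.148, -0.001]
force: [0.1, 0.2, -1.9]
gripper_width: 0.205
```

```bash
python3 -c "
from to import *
show();print(goal([.569,.0155,.059],-16.9,0), now()[0]['moment'])"
```

```text
t 6.63 grasp [0.5693 0.0154 0.062 ] x-axis [ 0.956 -0.292 -0.001] z [-0.001  0.001 -1.   ] w 0.205 F [ 0.1  0.2 -1.9] q [-0.3   0.77  0.38  1.85 -0.46  0.62 -1.5 ]
(array([-0.03,  0.  ,  0.3 ]), array([-0.01,  0.08, -0.1 ])) [0.02009777 0.08612042 0.039973  ]
```

Call:
arm_command(
  series=[
    {"xyz": [0, 0, 0.15], "dr": [0, 0, 0]},
    {"xyz": [0, 0, 0.25], "dr": [0, 0, 0]},
    {"xyz": [0, 0, 0.25], "dr": [0, 0, 0]},
    {"xyz": [0, 0, 0.25], "dr": [0, 0, 0]},
  ],
)

```text
time: 6.97
eef_pos: [0.5697, 0.0154, 0.041]
ee_rot: [-0.0, 0.989, -0.148, -0.0]
force: [-1.0, -0.0, 3.8]
gripper_width: 0.209
```

```bash
python3 -c "
from to import *
show();print(now()[0]['moment'])"; python3 both.py e "[.64,-.006,.06]"
```

```text
t 6.97 grasp [0.5697 0.0153 0.06  ] x-axis [ 0.956 -0.292 -0.   ] z [-0.     0.001 -1.   ] w 0.209 F [-1.  -0.   3.8] q [-0.3   0.77  0.38  1.85 -0.46  0.61 -1.5 ]
[-0.12542043  0.16756175  0.0271817 ]
t 6.97 grasp [0.5697 0.0153 0.06  ] x-axis [ 0.956 -0.292 -0.   ] z [-0.     0.001 -1.   ] w 0.209 F [-1.  -0.   3.8] q [-0.3   0.77  0.38  1.85 -0.46  0.61 -1.5 ]
scene origin 216 140
[]
side origin 206 114
[([0.6641, -0.0069, 0.0692], 0.79), ([0.5424, -0.2785, 0.0263], 0.73)]
```

View pics/b_e.png

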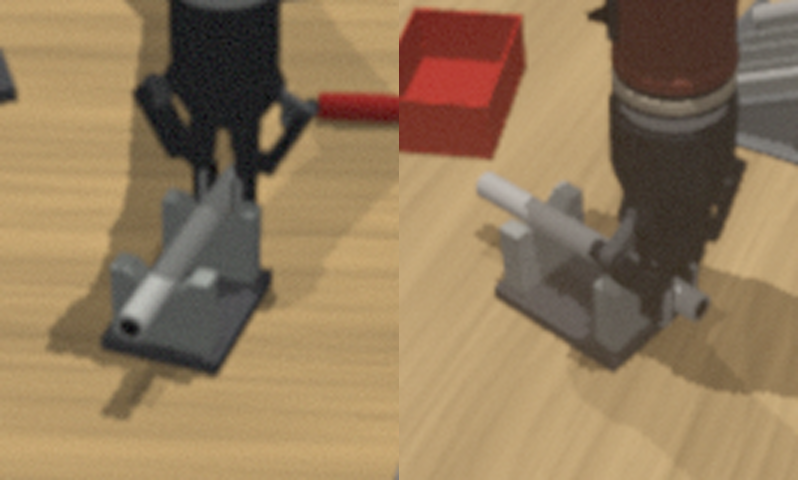

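Call:
arm_command(
  series=[
    {"xyz": [0, 0, 0], "dr": [0, 0, 0]},
    {"xyz": [0, 0, 0], "dr": [0, 0, 0]},
    {"xyz": [0, 0, 0], "dr": [0, 0, 0]},
    {"xyz": [0, 0, 0], "dr": [0, 0, 0]},
    {"xyz": [0, 0, 0], "dr": [0, 0, 0]},
    {"xyz": [0, 0, 0], "dr": [0, 0, 0]},
  ],
  jaw=0,
)

```text
time: 7.67
eef_pos: [0.5688, 0.0157, 0.0399]
ee_rot: [-0.0, 0.989, -0.148, -0.001]
force: [0.4, -0.6, 0.5]
gripper_width: 0.496
```

Call:
arm_command(
  series=[
    {"xyz": [0, 0, -1.5], "dr": [0, 0, 0]},
    {"xyz": [0, 0, -4], "dr": [0, 0, 0]},
    {"xyz": [0, 0, -7.5], "dr": [0, 0, 0]},
    {"xyz": [0, 0, -11], "dr": [0, 0, 0]},
    {"xyz": [0, 0, -13], "dr": [0, 0, 0]},
    {"xyz": [0, 0, -13], "dr": [0, 0, 0]},
    {"xyz": [0, 0, -13], "dr": [0, 0, 0]},
    {"xyz": [0, 0, -13], "dr": [0, 0, 0]},
  ],
)

```text
time: 8.33
eef_pos: [0.5683, 0.0159, 0.1692]
ee_rot: [-0.0, 0.989, -0.148, -0.002]
force: [-0.2, -0.6, -0.8]
gripper_width: 0.497
```

```bash
python3 wrist.py f tube_mid rest_seat; python3 -c "
from to import *
show();print(goal([.6398,-.006,.145],-16.9,0))"
```

```text
t 8.33 grasp [0.5684 0.0158 0.1882] x-axis [ 0.956 -0.292 -0.004] z [-0.004  0.001 -1.   ] w 0.497 F [-0.2 -0.6 -0.8] q [-0.37  0.6   0.49  1.75 -0.35  0.88 -1.6 ]
eye [ 0.635 -0.005  0.313] look [-0.27   0.082 -0.959]
tube_mid [([0.6286, 0.0033, 0.0664], 0.61)]
rest_seat [([0.6465, -0.0065, 0.0112], 0.68)]
t 8.48 grasp [0.5683 0.0157 0.1876] x-axis [ 0.956 -0.292 -0.005] z [-0.005  0.001 -1.   ] w 0.502 F [ 0.2  0.1 -0.3] q [-0.37  0.6   0.49  1.75 -0.35  0.88 -1.6 ]
(array([ 7.5 , -0.02,  4.22]), array([ 0.06,  0.3 , -0.08]))
```

View pics/w_f.png

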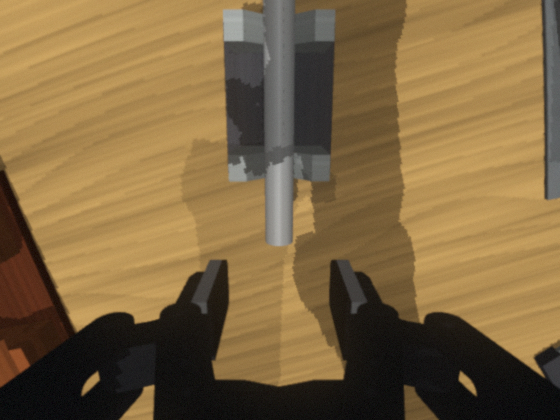

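```bash
python3 -c "
from ray import *
c=np.load('w_f.npy',allow_pickle=True).item()
e=ray(c,(279,242),.066);b=ray(c,(279,181),.067);k=ray(c,(279,10),.067)
u=np.array([.9568,-.2907])
s=lambda P:((P[:2]-[.6398,-.006])@u).round(4)
print(e,s(e),b,s(b),k,s(k))"
```

```text
[0.5444 0.0221 0.066 ] -0.0994 [0.5871 0.009  0.067 ] -0.0548 [ 0.6883 -0.0219  0.067 ] 0.051
```

Call:
arm_command(
  series=[
    {"xyz": [2.5, 0, 0], "dr": [0, 0.3, 0]},
    {"xyz": [5.5, 0, 1.5], "dr": [0, 0.3, 0]},
    {"xyz": [7.4, 0, 4], "dr": [0, 0.3, 0]},
    {"xyz": [7.4, 0, 5], "dr": [0, 0.3, 0]},
    {"xyz": [7.4, 0, 5], "dr": [0, 0.3, 0]},
    {"xyz": [7.4, 0, 5], "dr": [0, 0.3, 0]},
    {"xyz": [7.4, 0, 5], "dr": [0, 0.3, 0]},
  ],
)

```text
time: 9.07
eef_pos: [0.6394, -0.0057, 0.1204]
ee_rot: [0.0, 0.989, -0.148, 0.001]
force: [0.1, 0.6, 0.1]
gripper_width: 0.497
```

```bash
python3 -c "
from to import *
show();print(goal([.6390,-.006,.059],-16.9,0))"
```

```text
t 9.07 grasp [ 0.6393 -0.0057  0.1394] x-axis [ 0.956 -0.292  0.003] z [ 0.003 -0.001 -1.   ] w 0.497 F [0.1 0.6 0.1] q [-0.28  0.75  0.45  1.59 -0.4   0.89 -1.55]
(array([-0.05,  0.04,  8.04]), array([-0.01, -0.15, -0.07]))
```

Call:
arm_command(
  series=[
    {"xyz": [0, 0, 2], "dr": [0, -0.1, 0]},
    {"xyz": [0, 0, 4.5], "dr": [0, -0.1, 0]},
    {"xyz": [0, 0, 6.5], "dr": [0, -0.1, 0]},
    {"xyz": [0, 0, 7.6], "dr": [0, -0.1, 0]},
    {"xyz": [0, 0, 8], "dr": [0, -0.1, 0]},
    {"xyz": [0, 0, 8], "dr": [0, -0.1, 0]},
    {"xyz": [0, 0, 8], "dr": [0, -0.1, 0]},
  ],
)

```text
time: 9.65
eef_pos: [0.641, -0.0062, 0.0414]
ee_rot: [-0.0, 0.989, -0.148, 0.002]
force: [0.4, -0.8, 0.2]
gripper_width: 0.499
```

Call:
arm_command(
  series=[
    {"xyz": [0, 0, 0], "dr": [0, 0, 0]},
    {"xyz": [0, 0, 0], "dr": [0, 0, 0]},
    {"xyz": [0, 0, 0], "dr": [0, 0, 0]},
    {"xyz": [0, 0, 0], "dr": [0, 0, 0]},
    {"xyz": [0, 0, 0], "dr": [0, 0, 0]},
    {"xyz": [0, 0, 0], "dr": [0, 0, 0]},
    {"xyz": [0, 0, 0], "dr": [0, 0, 0]},
    {"xyz": [0, 0, 0], "dr": [0, 0, 0]},
  ],
  jaw=1,
  newtons=60,
)

```text
time: 10.32
eef_pos: [0.6411, -0.0063, 0.0416]
ee_rot: [-0.0, 0.989, -0.148, 0.002]
force: [-0.7, 0.3, 6.4]
gripper_width: 0.211
```

```bash
python3 -c "
from to import *
show()"
```

```text
t 10.32 grasp [ 0.641  -0.0063  0.0606] x-axis [ 0.956 -0.292  0.004] z [ 0.004 -0.    -1.   ] w 0.211 F [-0.7  0.3  6.4] q [-0.25  0.85  0.4   1.64 -0.45  0.74 -1.51]
```

Call:
arm_command(
  series=[
    {"xyz": [0, 0, -1], "dr": [0, 0, 0]},
    {"xyz": [0, 0, -3], "dr": [0, 0, 0]},
    {"xyz": [0, 0, -6], "dr": [0, 0, 0]},
    {"xyz": [0, 0, -9], "dr": [0, 0, 0]},
    {"xyz": [0, 0, -11], "dr": [0, 0, 0]},
    {"xyz": [0, 0, -12], "dr": [0, 0, 0]},
    {"xyz": [0, 0, -12], "dr": [0, 0, 0]},
    {"xyz": [0, 0, -12], "dr": [0, 0, 0]},
  ],
)

```text
time: 10.98
eef_pos: [0.6394, -0.0058, 0.1595]
ee_rot: [-0.0, 0.989, -0.148, 0.0]
force: [0.3, 0.4, -2.5]
gripper_width: 0.214
```

```bash
python3 -c "
from to import *
show();print(goal([.5526,.2904,.16],-4.0,0))"
```

```text
t 10.98 grasp [ 0.6394 -0.0058  0.1785] x-axis [ 0.956 -0.292  0.   ] z [ 0.  0. -1.] w 0.214 F [ 0.3  0.4 -2.5] q [-0.3   0.71  0.48  1.55 -0.37  0.97 -1.57]
(array([-16.95, -25.79,   1.85]), array([-1.000e-02, -1.000e-02, -1.297e+01]))
```

Call:
arm_command(
  series=[
    {"xyz": [-1.1, -1.7, 0], "dr": [0, 0, -1.5]},
    {"xyz": [-3, -4.6, 0], "dr": [0, 0, -3.5]},
    {"xyz": [-5.2, -7.9, 0], "dr": [0, 0, -5.5]},
    {"xyz": [-7.4, -11.2, 0], "dr": [0, 0, -7.5]},
    {"xyz": [-9.6, -14.6, 0], "dr": [0, 0, -9.5]},
    {"xyz": [-11.8, -18, 0], "dr": [0, 0, -11.5]},
    {"xyz": [-14, -21.3, 0], "dr": [0, 0, -13]},
    {"xyz": [-15.8, -24, 0], "dr": [0, 0, -13]},
  ],
)

```text
time: 11.65
eef_pos: [0.5558, 0.2732, 0.1571]
ee_rot: [0.0, 0.999, -0.033, -0.002]
force: [0.2, 0.7, -0.5]
gripper_width: 0.214
```

```bash
python3 -c "
from to import *
show();print(goal([.5526,.2904,.11],-4.0,0))"
```

```text
t 11.65 grasp [0.5559 0.2732 0.1761] x-axis [ 0.998 -0.066 -0.004] z [-0.004 -0.    -1.   ] w 0.214 F [ 0.2  0.7 -0.5] q [-0.75  0.68  0.44  1.61 -0.34  0.93 -1.83]
(array([-0.4 , -1.7 ,  6.61]), array([0.04, 0.24, 0.24]))
```

Call:
arm_command(
  series=[
    {"xyz": [-0.3, -1, 1], "dr": [0, 0.2, 0.2]},
    {"xyz": [-0.4, -1.7, 3], "dr": [0, 0.2, 0.2]},
    {"xyz": [-0.4, -1.7, 5], "dr": [0, 0.2, 0.2]},
    {"xyz": [-0.4, -1.7, 6.6], "dr": [0, 0.2, 0.2]},
    {"xyz": [-0.4, -1.7, 6.6], "dr": [0, 0.2, 0.2]},
    {"xyz": [-0.4, -1.7, 6.6], "dr": [0, 0.2, 0.2]},
    {"xyz": [-0.4, -1.7, 6.6], "dr": [0, 0.2, 0.2]},
  ],
)

```text
time: 12.23
eef_pos: [0.5566, 0.2861, 0.0936]
ee_rot: [0.001, 0.999, -0.037, 0.002]
force: [0.3, 0.5, -1.1]
gripper_width: 0.215
```

```bash
python3 wrist.py g cradle_seat tube_mid; python3 -c "
from to import *
show();print(goal([.5526,.2904,.051],-4.0,0))"
```

```text
t 12.23 grasp [0.5565 0.2861 0.1126] x-axis [ 0.997 -0.074  0.005] z [ 0.005 -0.001 -1.   ] w 0.215 F [ 0.3  0.5 -1.1] q [-0.75  0.76  0.41  1.65 -0.38  0.8  -1.82]
eye [0.625 0.281 0.238] look [-0.272  0.02  -0.962]
cradle_seat [([0.6072, 0.3025, 0.0556], 0.59)]
tube_mid [([0.6006, 0.2873, 0.1187], 0.65)]
t 12.38 grasp [0.5569 0.2867 0.1138] x-axis [ 0.997 -0.073  0.007] z [ 0.007  0.    -1.   ] w 0.214 F [ 0.2  0.7 -0.7] q [-0.75  0.76  0.41  1.65 -0.38  0.8  -1.82]
(array([-0.51, -0.33,  6.28]), array([-0.04, -0.38, -0.21]))
```

View pics/w_g.png

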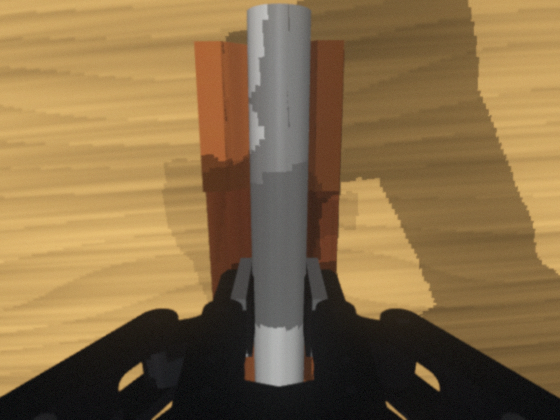

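```bash
python3 -c "
from ray import *
c=np.load('w_g.npy',allow_pickle=True).item()
u=np.array([np.cos(-.0699),np.sin(-.0699)]);v=np.array([-u[1],u[0]])
s=lambda P:(((P[:2]-[.5516,.2904])@u).round(4),((P[:2]-[.5516,.2904])@v).round(4))
for n,q,z in(('blk far L',(196,42),.057),('blk far R',(344,42),.057),('blk near L',(203,191),.057),('blk near R',(340,191),.057),('tube far',(279,7),.123),('tube near',(279,383),.123)):print(n,ray(c,q,z),s(ray(c,q,z)))"
```

```text
blk far L [0.6572 0.3158 0.057 ] (np.float64(0.1036), np.float64(0.0327))
blk far R [0.6521 0.2485 0.057 ] (np.float64(0.1032), np.float64(-0.0348))
blk near L [0.5878 0.3213 0.057 ] (np.float64(0.034), np.float64(0.0334))
blk near R [0.5826 0.2526 0.057 ] (np.float64(0.0336), np.float64(-0.0355))
tube far [0.6529 0.2783 0.123 ] (np.float64(0.1019), np.float64(-0.005))
tube near [0.5258 0.2877 0.123 ] (np.float64(-0.0255), np.float64(-0.0045))
```

Call:
arm_command(
  series=[
    {"xyz": [-0.5, -0.25, 1], "dr": [0, -0.4, -0.2]},
    {"xyz": [-0.5, -0.25, 2.5], "dr": [0, -0.4, -0.2]},
    {"xyz": [-0.5, -0.25, 4], "dr": [0, -0.4, -0.2]},
    {"xyz": [-0.5, -0.25, 5], "dr": [0, -0.4, -0.2]},
    {"xyz": [-0.5, -0.25, 5.6], "dr": [0, -0.4, -0.2]},
    {"xyz": [-0.5, -0.25, 6], "dr": [0, -0.4, -0.2]},
    {"xyz": [-0.5, -0.25, 6.1], "dr": [0, -0.4, -0.2]},
    {"xyz": [-0.5, -0.25, 6.1], "dr": [0, -0.4, -0.2]},
  ],
)

```text
time: 13.05
eef_pos: [0.552, 0.2899, 0.033]
ee_rot: [-0.0, 0.999, -0.035, -0.001]
force: [-0.5, -0.3, -1.0]
gripper_width: 0.213
```

```bash
python3 -c "
from to import *
show();print(goal([.553,.2895,.049],-4.0,0))"
```

```text
t 13.05 grasp [0.552  0.2899 0.052 ] x-axis [ 0.998 -0.069 -0.002] z [-0.002  0.    -1.   ] w 0.213 F [-0.5 -0.3 -1. ] q [-0.73  0.84  0.36  1.69 -0.42  0.69 -1.79]
(array([0.1 , 0.03, 0.3 ]), array([-0.01,  0.1 ,  0.03]))
```

Call:
arm_command(
  series=[
    {"xyz": [0.1, 0, 0.15], "dr": [0, 0, 0]},
    {"xyz": [0.1, 0, 0.25], "dr": [0, 0, 0]},
    {"xyz": [0.1, 0, 0.25], "dr": [0, 0, 0]},
    {"xyz": [0.1, 0, 0.25], "dr": [0, 0, 0]},
  ],
)

```text
time: 13.38
eef_pos: [0.5534, 0.2903, 0.0316]
ee_rot: [-0.001, 0.999, -0.034, -0.0]
force: [-1.4, 0.7, 5.3]
gripper_width: 0.213
```

Call:
arm_command(
  series=[
    {"xyz": [0, 0, 0], "dr": [0, 0, 0]},
    {"xyz": [0, 0, 0], "dr": [0, 0, 0]},
    {"xyz": [0, 0, 0], "dr": [0, 0, 0]},
    {"xyz": [0, 0, 0], "dr": [0, 0, 0]},
    {"xyz": [0, 0, 0], "dr": [0, 0, 0]},
    {"xyz": [0, 0, 0], "dr": [0, 0, 0]},
  ],
  jaw=0,
)

```text
time: 13.88
eef_pos: [0.5527, 0.2894, 0.03]
ee_rot: [0.0, 0.999, -0.035, -0.001]
force: [0.7, 0.0, -1.0]
gripper_width: 0.499
```

Call:
arm_command(
  series=[
    {"xyz": [0, 0, -1], "dr": [0, 0, 0]},
    {"xyz": [0, 0, -3], "dr": [0, 0, 0]},
    {"xyz": [0, 0, -6.5], "dr": [0, 0, 0]},
    {"xyz": [0, 0, -10], "dr": [0, 0, 0]},
    {"xyz": [-3, 0, -13], "dr": [0, 0, 0]},
    {"xyz": [-6, 0, -15], "dr": [0, 0, 0]},
    {"xyz": [-6, 0, -15], "dr": [0, 0, 0]},
    {"xyz": [-6, 0, -15], "dr": [0, 0, 0]},
  ],
)

```text
time: 14.55
eef_pos: [0.4925, 0.2949, 0.1826]
ee_rot: [-0.001, 0.999, -0.034, -0.0]
force: [-0.2, -0.3, 0.0]
gripper_width: 0.504
```

```bash
python3 wrist.py h tube_mid; python3 both.py h "[.5516,.29,.05]"
```

```text
t 14.55 grasp [0.4925 0.2949 0.2016] x-axis [ 0.998 -0.067 -0.   ] z [-0.     0.003 -1.   ] w 0.504 F [-0.2 -0.3  0. ] q [-0.87  0.58  0.46  1.72 -0.32  0.91 -1.91]
eye [0.562 0.289 0.326] look [-0.277  0.022 -0.961]
tube_mid [([0.5538, 0.2924, 0.0578], 0.83)]
t 14.65 grasp [0.4935 0.2935 0.1995] x-axis [ 0.998 -0.07  -0.002] z [-0.002 -0.    -1.   ] w 0.499 F [-0.2 -0.  -1.1] q [-0.87  0.59  0.46  1.72 -0.32  0.91 -1.91]
scene origin 355 126
[([0.5705, 0.2865, 0.0559], 0.59)]
side origin 178 255
[([0.544, 0.2948, 0.0593], 0.67)]
```

View pics/w_h.png

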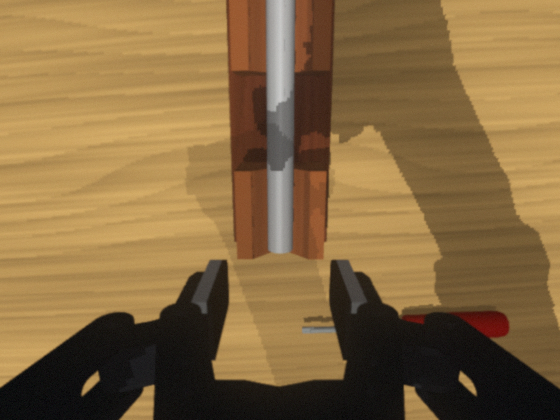

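```bash
python3 -c "
from ray import *
c=np.load('w_h.npy',allow_pickle=True).item();a=ray(c,(280,252),.056);b=ray(c,(280,258),.050);print('tube end',a,'block end',b)
print(manip.hand_in())"
```

```text
tube end [0.4508 0.2965 0.056 ] block end [0.4431 0.297  0.05  ]
the job is handed in; nothing more can be done
None
```

I took the long, thick tube (the middle one) by its raised end, laid it level across the V-blocks and let go. I then gripped it again around its middle, lifted it about 12 cm, laid it in the wooden cradle, let go and backed away. I handed the job in at about 15 s of the 54 s allowed; it reports no verdict.

**On the V-blocks:** the wrist picture, taken after letting go and moving up, put the tube within about 3 mm of centre.

**In the cradle:** in the last wrist picture the tube lies along the groove, with its near end about 5–8 mm inside the block's end. 5 mm would be exactly centred. The network put the tube's middle at (0.554, 0.292), about 3 mm from my fitted seat at (0.552, 0.290). The gripper was more than 10 cm above the tube and the force reading was near zero.

**Checks that disagreed or failed:**
- **Stand position:** my first fit of the stand's base was about 16 mm off from where the tubes were. I used the tube positions, and a wrist picture confirmed them.
- **Last picture:** the final scene and side close-up could not be viewed because the 12-picture limit was reached. The network readings from those two cameras were up to about 19 mm from the seat lengthwise, in opposite directions. They mark the middle of the surface each camera sees, so I relied on the wrist view.

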